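# Slide-lid blank box: fetch the walnut blank to the disc sander

### The job

Open the wooden box by lifting the pull end of its sliding lid over the stop lip and drawing the lid out of its grooves, and lay the lid flat on a clear patch of bench. Then take out the dark walnut blank and set it down on the disc sander's table ready for its end to be sanded: lying along the line square to the disc, wholly on the left half of the table as you face the disc (where the disc runs down), its end about two centimetres short of the disc. Drop nothing, touch nothing against the disc, leave the two pale blanks in the box and do not shift the other things on the bench.

Things in the scene. Friction and masses are not known exactly. Their poses are not given: they have to be found in the camera images.
- box: Open wooden box, 235 long (x) x 128 wide (y) x 61 high; it does not move. Origin: centre of its underside; x along the slide, -x is the front (lip) end, where the lid comes out; z up. Floor 8 thick; inside 215 x 104. Side walls 12 thick, 61 high (55 over the front third); rear wall 10 thick, 50 high. On each side wall's inner face is a groove 6 deep from the ledge at height 44 up to height 55.
- box_lip (a point): Middle of the top edge of the box's front wall, at box x = -112.5, height 48; axes as the box's. The front wall is 10 thick and only 48 high: its top 4 mm, above the ledges, are the stop lip that bars the closed lid's front edge.
- box_rail (a point): Box x = -40, y = 0, height 55: level with the front ends of the two rails (height 55 to 61) that roof the grooves from here back to the rear wall. In front of here the grooves are open above. Axes as the box's.
- lid: Loose green-painted plywood lid, 212 (x) x 112 (y) x 6, about 0.11 kg, closed at the start: underside on the ledges (height 44), 1.5 clear at each end, 2 at each side. Origin: centre of its underside, axes as the box's. Its front end rises about 7 mm, tipping about the rear edge, until the rails stop it; 4 mm clears the lip. Kept above the lip, it slides to -x; after 146 mm it is out from under the rails.
- lid_pull (a point): Middle of the pale wooden pull batten glued on the lid: 16 thick along x, 44 long along y, 22 high above the lid's top face; this point is at lid x = -84, y = 0, 17 above the lid's underside. Axes as the lid's. Room to lay the lid: fixed equipment (bins, vice) fills the bench from 750 ahead of the robot's axis, a grinder from 600 to its right.
- walnut_blank: Dark brown walnut blank, 90 (x) x 32 (y) x 32, about 0.06 kg, loose on the box's floor. Origin: centre of its underside, x along its length. The three blanks lie across the box (length along the box's y) at box x about -62, 0 and 62, in any order, so with gaps of about 30 between them and 29 to the end walls.
- walnut_blank_mid (a point): Centre of the walnut blank, 16 above its underside; axes as the blank's.
- pale_blank_a: Pale wooden blank, same size and kind of origin as the walnut one; stays in the box.
- pale_blank_b: The other pale blank, the same; stays in the box.
- sander: Bench disc sander, fixed: blue base, green round guard 276 across (top 308 above the bench) with a grey motor behind it, grey cast table before the disc. Origin on the bench; the disc looks to -x, out over the table; y to the left as one faces the disc, z up. Table top at height 160, x = -171 to -11, y = -150 to 150, 14 thick, flat all over. Base x -110 to 230, y -120 to 120; motor to x = 280.
- disc: The brown abrasive disc, 250 across, its axis along the sander's x at height 170; origin as the sander's. Its face must not be touched.
- disc_face (a point): Centre of the disc's face, at sander x = -6, y = 0, height 170; axes as the sander's. The left half of the table is y > 0.
- drink_bottle: Pink drink bottle with black cap, 73 across, 190 high, standing; origin: centre of its underside. Bystander.
- glue_bottle: White and blue glue bottle with orange nozzle, 55 across, 143 high, standing; origin: centre of its underside. Bystander.
- cork_block: Cork sanding block, 60 (x) x 100 (y) x 30 high, lying before the box's front end, below the lid's way out; origin: centre of its underside. Bystander.
- tape_measure: Yellow tape measure, about 80 (x, from -33 to 48) x 62 (y) x 36 high; origin: under its case's centre. Bystander.
- screw_tin: Flat round screw tin with red lid, 66 across, 34 high; origin: centre of its underside. Bystander.
- screwdriver: Red-handled screwdriver lying along its x, 190 long, 26 wide and high; origin: under the middle of its length. Bystander.
- try_square: Try square lying flat: dark stock 18 (x) x 115 (y) x 20 high at x = -50, steel blade from x = -42 to 103, y = 17 to 58, top 12 high. Origin on the bench. Bystander.
Not all that is in view belongs to the job. What is shaped like the lid but pink is not meant.

How it is judged:
By the outcome, as a careful person would: the job done as asked, in the order asked, and still so for the second after the job is handed in, with the robot touching nothing.
It also fails if it takes over 64 s, if anything falls off the work surface, if the arm or the gripper's body presses on something with over 40 N, if the wrist force passes 120 N, or if a joint passes its speed limit or range.

### The arm

A 6-joint arm with a two-finger parallel gripper is mounted at the origin on the work surface. World frame = base frame: x ahead of the robot, y to its left, z up, the work surface at z = 0. Lengths are in mm, angles in rad, forces in N, time in s.
With the tool pointing down it reaches from about 350 to 875 mm from the base axis. Payload 4.2 kg.
Tool frame: the origin (TCP) lies at the very end of the fingers, on their centre line; the grasp point (between the pads) lies 19 mm behind it (arm.pinch_z is the distance from the TCP to the grasp point, in mm); x points along the fingers, y is the direction in which the jaws open and shut, and the axes are right-handed (so a half turn about x gives the same grasp; the last joint's range is limited). The gripper opens to 85 mm and grips with 20 to 120 N. Pads are 22 mm wide; open, the fingers measure 114 mm over their backs; the gripper's body (76 mm by 85 mm) begins 54 mm behind the grasp point. The pads swing forward as they close: fully open they stand 13 mm farther back than shut.
Start: joints at [-0.942, 0.385, 0.008, 0, -1.194, -0.259], TCP at [225.907, -582.722, 231.312] pointing down, gripper open.
Joint ranges: [-3.14, 3.14], [-1.21, 2.06], [-1.07, 1.41], [-3.16, 2.05], [-2.99, -0.16], [-3.1, 3.1]. Speed limits (rad/s): [2.79, 2.79, 3.14, 3.14, 3.14, 3.14].

### API

Orientations are given as a unit quaternion [x, y, z, w].
In Python, from bench import arm gives the robot as it stands.
- The arm moves only by the tool drive_tool, never from a script. Its argument "motion" is a list of rows, each a list of 4 numbers: the shift along the tool's x, y, z in mm, then the turn about the tool's x in degrees. In form: [[dx, dy, dz, spin], ...]. A call has 1 to 10 rows; each row shifts and turns the commanded pose from where the row before left it, along the tool's axes as they then stand; what a row does not reach is not made up. A row lasts 1/12 s, in which the tool goes at most 41.7 mm and 7.16 degrees, less where a joint would pass 70% of its speed; a pose out of reach is approached as far as the arm can. A call with a gripper value outside its range is refused whole. "grip" is the finger opening in mm, from 0 to 85.4, set as the call begins (left out, the last holds). The fingers move at their own pace and stop on an object; the grip force is fixed at half the most. Time passes only in rows, so rows that do not move let the fingers close. It gives the time, the measured TCP pose, the force and the opening at its end, in the units of the state.
- arm.read_state(): the state, without advancing time (a new reading comes with each control period).
- arm.get_image(name): name is "scene" or "top"; returns the picture (400x640x3 uint8, red, green, blue); there is no depth.
- arm.calibration(name): a dict with "K" (3x3 intrinsics, pixels), "distortion" ([k1, k2, p1, p2, k3] as OpenCV has them; the pictures are not rectified), "eye" and "attitude" of the camera in the world. Camera axes: x right, y up, looking along -z (the intrinsics and any distortion apply to the point x, -y, -z); pixel columns grow to the right and rows downward; lengths in mm; the calibration is good to about 2 mm. A picture is of the moment at which its call begins. calibration takes no time and is no camera call.
- arm.job_done(): hands the job in, once; it reports no verdict.
The state is a dict: "clock": time; "joints": joint angles; "joint_vel": joint speeds; "joint_efforts": joint torques, N m; "position": TCP position; "ee_rot": TCP orientation; "contact_force": force on the tool from outside, world axes, zero at the start; "wrist_torque": the same for the moment, N m; "gripper_width": finger opening in mm.
Only numpy, scipy, OpenCV 4.12 (cv2) and the standard library are available. Lean on these libraries where they do the work, as an engineer would, in place of code of your own. Each camera call takes 0.05 s, during which the arm holds its last target. There are 200 camera calls.

## Working session

There is one attempt and no reset: what is moved stays moved. The work goes in short steps, Python scripts to look and compute and a tool call to move; the robot and the scene stay as the last step left them, time stands still between calls to the robot, and variables do not carry over. Pictures are saved under pics/ and viewed, about 8 in all and at most 12, crops included, and the job is handed in when it is done.

Besides the shell and the picture viewer there is one more tool, called after ">>>" by a JSON object that holds its "name" and its "arguments". drive_tool: Moves the arm, as the interface text tells. Its arguments: {"type":"object","properties":{"motion":{"type":"array"},"grip":{"type":"number"}},"required":["motion"]}

```bash
ls; mkdir -p pics; python3 - <<'E'
from bench import arm
import cv2
for n in("scene","top"):
    im=arm.get_image(n); cv2.imwrite(f"pics/{n}0.png",im[...,::-1]); c=arm.calibration(n); print(n,c)
print(arm.read_state(), arm.pinch_z)
E
```

```text
pics
scene {'K': array([[367.65310743,   0.        , 316.66499916],
       [  0.        , 367.65310743, 198.11790534],
       [  0.        ,   0.        ,   1.        ]]), 'distortion': array([-0.01264647,  0.        ,  0.        ,  0.        ,  0.        ]), 'eye': array([1260.99714687, -195.74584707,  969.79484284]), 'attitude': array([0.28774056, 0.22704795, 0.57229447, 0.73357592])}
top {'K': array([[409.20486915,   0.        , 314.93757813],
       [  0.        , 409.20486915, 200.39939108],
       [  0.        ,   0.        ,   1.        ]]), 'distortion': array([-0.00017522,  0.        ,  0.        ,  0.        ,  0.        ]), 'eye': array([ 285.99337369,   -2.89992798, 1460.54381589]), 'attitude': array([ 0.05539462, -0.04941454, -0.69761527,  0.71261671])}
{'clock': 0.1, 'joints': array([-9.42455367e-01,  3.85464020e-01,  6.78250200e-03, -4.14701446e-04,
       -1.19400253e+00, -2.58612872e-01]), 'joint_vel': array([ 0.00110192, -0.00217171,  0.00229822,  0.00351041,  0.00105329,
        0.00157665]), 'joint_efforts': array([-2.64780201e-04, -3.93320096e+01,  1.88930494e+01,  4.19791326e+00,
       -2.55729748e-03,  3.73421869e-06]), 'position': array([ 225.68655404, -582.28052786,  230.35125846]), 'ee_rot': array([-0.1292608 ,  0.69523146,  0.13058346,  0.69490491]), 'contact_force': array([ 0.17035259, -0.67312557, -1.28393813]), 'wrist_torque': array([-0.00749111, -0.00074676,  0.00036321]), 'gripper_width': 85.24926667859614} 18.700000000000003
```

View pics/scene0.png

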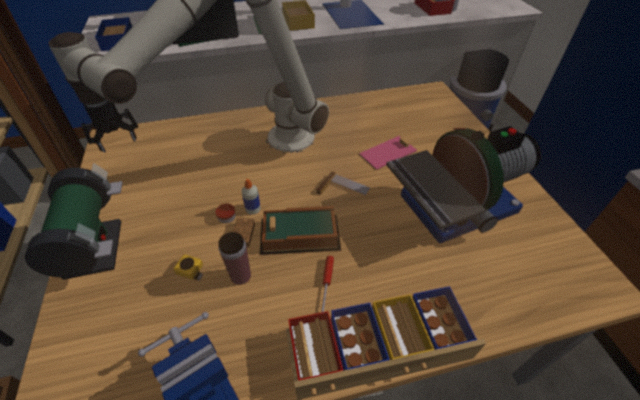

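View pics/top0.png

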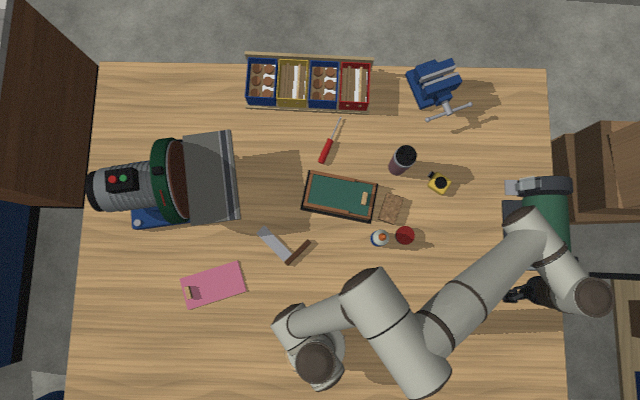

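Top view: the green-lidded box is at about (340,196), its pull batten at its right end (364,199). The cork block is at (392,208), the sander table at (212,175), and the pink decoy lid at (213,285). The green one in the box is the lid meant. Next I'll take an enlarged crop to confirm it and measure.

```bash
cat > h.py <<'E'
import numpy as np, cv2
from scipy.spatial.transform import Rotation as R
from bench import arm
def ray(n,px):
    c=arm.calibration(n); p=cv2.undistortPoints(np.array(px,float).reshape(-1,1,2),c["K"],c["distortion"]).reshape(-1,2)
    d=np.c_[p[:,0],-p[:,1],-np.ones(len(p))]
    return c["eye"],R.from_quat(c["attitude"]).apply(d)
def plane(n,px,z):
    e,d=ray(n,px); return e+d*((z-e[2])/d[:,2])[:,None]
def proj(n,P):
    c=arm.calibration(n); q=R.from_quat(c["attitude"]).inv().apply(np.atleast_2d(P)-c["eye"]); q=q*[1,-1,-1]
    return cv2.projectPoints(q.reshape(-1,1,3),np.zeros(3),np.zeros(3),c["K"],c["distortion"])[0].reshape(-1,2)
def tri(a,b):
    (e1,d1),(e2,d2)=ray("scene",a),ray("top",b); d1=d1[0];d2=d2[0]
    t=np.linalg.lstsq(np.c_[d1,-d2],e2-e1,rcond=None)[0]; P,Q=e1+t[0]*d1,e2+t[1]*d2
    return (P+Q)/2,np.linalg.norm(P-Q)
E
python3 - <<'E'
from h import *
t=cv2.imread("pics/top0.png"); s=cv2.imread("pics/scene0.png")
a=cv2.resize(t[160:230,295:415],None,fx=6,fy=6,interpolation=cv2.INTER_CUBIC)
cv2.imwrite("pics/c1.png",a[:,:720])
for n,im,roi in(("top",t,(295,160,385,230)),("scene",s,(255,200,345,255))):
    x0,y0,x1,y1=roi; h=cv2.cvtColor(im,cv2.COLOR_BGR2HSV)
    m=cv2.inRange(h,(60,60,30),(100,255,255)); k=np.zeros_like(m); k[y0:y1,x0:x1]=m[y0:y1,x0:x1]
    c=max(cv2.findContours(k,0,2)[0],key=cv2.contourArea); r=cv2.minAreaRect(c); b=cv2.boxPoints(r)
    print(n,r,b.round(1).tolist()); P=plane(n,b,50); print(P.round(1)); print(np.linalg.norm(P-np.roll(P,1,0),axis=1).round(1), P.mean(0))
E
```

```text
top ((339.76922607421875, 194.1538543701172), (60.403770446777344, 31.378582000732422), 11.309932708740234) [[307.1000061035156, 203.60000610351562], [313.20001220703125, 172.8000030517578], [372.5, 184.6999969482422], [366.29998779296875, 215.5]]
[[ 484.8   38.5   50. ]
 [ 594.6   19.5   50. ]
 [ 556.5 -188.8   50. ]
 [ 447.6 -167.7   50. ]]
[209.5 111.5 211.8 110.9] [520.87611385 -74.62271521  50.        ]
scene ((292.86767578125, 224.38328552246094), (24.82655906677246, 53.333438873291016), 86.42366790771484) [[265.5, 213.6999969482422], [318.70001220703125, 210.3000030517578], [320.29998779296875, 235.10000610351562], [267.0, 238.39999389648438]]
[[ 454.4 -172.    50. ]
 [ 483.2    1.5   50. ]
 [ 584.1  -19.    50. ]
 [ 556.2 -182.6   50. ]]
[102.3 176.  102.9 165.9] [519.45410641 -93.01995758  50.        ]
```

View pics/c1.png

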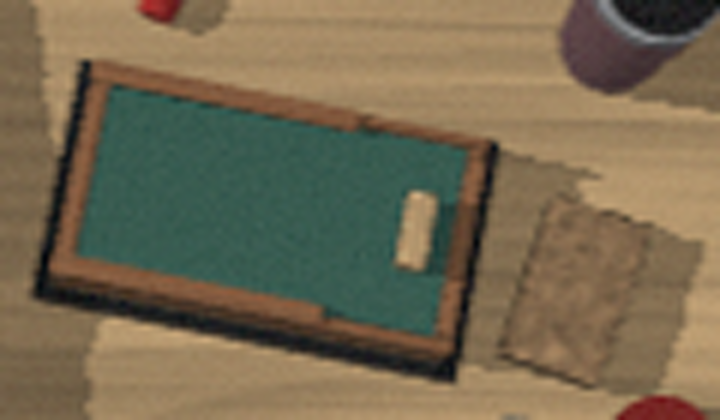

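The crop confirms the green lid in the box, with the batten at crop (416,230), i.e. px (364.4,198.4), at the low-lip end. Next I'll measure the sander table, the bystanders and the lid axis.

```bash
python3 - <<'E'
from h import *
t=cv2.imread("pics/top0.png"); s=cv2.imread("pics/scene0.png")
cv2.imwrite("pics/c2.png",cv2.resize(t[115:240,125:255],None,fx=4.6,fy=4.6,interpolation=cv2.INTER_CUBIC))
h=cv2.cvtColor(t,cv2.COLOR_BGR2HSV)
def blob(roi,lo,hi,z,nm):
    x0,y0,x1,y1=roi; m=cv2.inRange(h,lo,hi); k=np.zeros_like(m); k[y0:y1,x0:x1]=m[y0:y1,x0:x1]
    c=max(cv2.findContours(k,0,2)[0],key=cv2.contourArea); r=cv2.minAreaRect(c); P=plane("top",cv2.boxPoints(r),z)
    print(nm,np.round(r[0],1),P.mean(0).round(0),np.linalg.norm(P-np.roll(P,1,0),axis=1)[:2].round(0))
u=np.array([0.1785,0.984]);
blob((358,188,371,208),(8,40,150),(25,150,255),72,"batten")
blob((385,225,420,245),(170,120,60),(179,255,255),34,"tin")
blob((385,225,420,245),(0,120,60),(6,255,255),34,"tin")
blob((425,165,455,195),(20,120,100),(35,255,255),36,"tape")
blob((390,140,420,170),(0,0,0),(179,255,60),190,"drinkcap")
blob((365,225,392,250),(0,0,150),(179,60,255),110,"glue")
blob((175,255,250,310),(140,60,80),(179,255,255),6,"pink")
blob((325,110,350,170),(0,150,80),(8,255,255),13,"driverhandle")
for n,p,z in (("cork",[392,208],30),("bottle base",[400,168],20),("pinkcap",[404,152],190),("glue",[378,238],100),("orange",[383,236],140),("vice handle",[440,118],40),("square stock",[300,252],20),("sq tip",[262,230],12)):
    print(n,plane("top",[p],z)[0].round(0))
for p in ([403.5,149],[400,170]): print(plane("top",[p],190)[0].round(0))
from scipy.spatial.transform import Rotation as R
print(R.from_quat(arm.read_state()["ee_rot"]).as_matrix().round(3))
E
```

```text
batten [363.8 197.9] [ 506. -156.   72.] [13. 42.]
tin [407. 243.] [ 356. -311.   34.] [0. 0.]
tin [405. 235.] [ 384. -304.   34.] [63. 63.]
tape [438.9 183.1] [ 570. -425.   36.] [67. 68.]
drinkcap [405.8 155.2] [ 627. -276.  190.] [63. 63.]
glue [376.8 237.8] [ 368. -195.  110.] [45. 26.]
pink [212.2 284.7] [199. 364.   6.] [111. 216.]
driverhandle [326.5 148. ] [696. -26.  13.] [21. 74.]
cork [ 478. -260.   30.]
bottle base [ 625. -292.   20.]
pinkcap [ 638. -271.  190.]
glue [ 368. -201.  100.]
orange [ 372. -211.  140.]
vice handle [ 808. -434.   40.]
square stock [318.  60.  20.]
sq tip [392. 197.  12.]
[ 648. -269.  190.]
[ 579. -258.  190.]
[[-0.001 -0.361  0.932]
 [ 0.002  0.932  0.361]
 [-1.     0.002 -0.   ]]
```

View pics/c2.png

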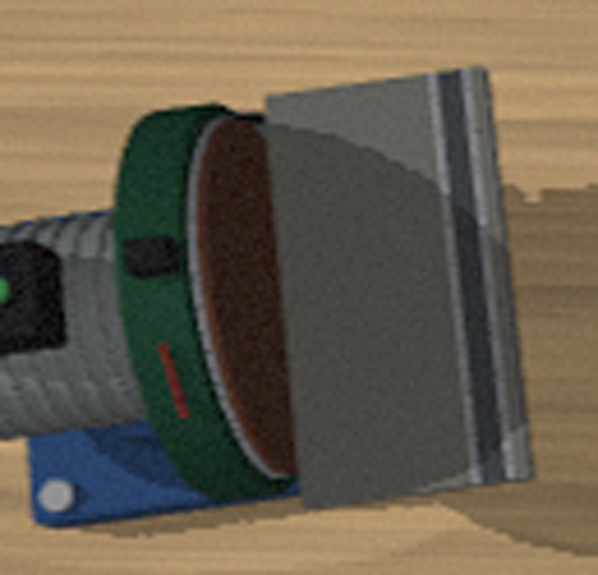

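The disc faces world −y. The table-top corners at crop (488,68), (265,95), (303,508) and (532,480) give the sander pose; its left half is the robot side. The batten at (506,−156) agrees with the lid centre. I'll work out the sander pose and the first move.

```bash
cat > nav.py <<'E'
from h import *
def go(x,y,z,yawz=None):
    """shift in tool axes (and spin about tool x, made after the shift) to TCP x,y,z with tool z at yaw yawz (deg)"""
    s=arm.read_state(); M=R.from_quat(s["ee_rot"]).as_matrix(); d=M.T@(np.array([x,y,z])-s["position"])
    a=np.degrees(np.arctan2(M[1,2],M[0,2])); sp=0 if yawz is None else -((yawz-a+180)%360-180)
    print("clk %.2f pos %s yaw %.2f F %s w %.1f j6 %.2f"%(s["clock"],s["position"].round(1),a,s["contact_force"].round(1),s["gripper_width"],s["joints"][5]))
    print("tool shift",d.round(1),"spin %.1f"%sp, "tilt",M[:,0].round(3))
E
python3 - <<'E'
from nav import *
c=np.array([[488,68],[265,95],[303,508],[532,480]])/4.6+[125-.4,115-.4]
P=plane("top",c,160); print(P.round(1),np.linalg.norm(P-np.roll(P,-1,0),axis=1).round(1))
x=(P[1]-P[0]+P[2]-P[3])[:2]; y=(P[3]-P[0]+P[2]-P[1])[:2]
print("yaw x",np.degrees(np.arctan2(x[1],x[0])),"yaw y-90",np.degrees(np.arctan2(y[1],y[0]))-90)
a=np.degrees(np.arctan2(x[1],x[0])); b=np.degrees(np.arctan2(y[1],y[0]))-90; a=np.radians((a*160+b*300)/460)
X=np.array([np.cos(a),np.sin(a)]);Y=np.array([-X[1],X[0]]); C=P.mean(0)[:2]; O=C+91*X
print("origin",O,"yaw",np.degrees(a),"target",O-71*X+60*Y, "tgt45",O-71*X+45*Y, np.linalg.norm(O-71*X+60*Y))
print("proj scene corners",proj("scene",[[*(O+q*X+r*Y),160] for q,r in((-171,-150),(-11,-150),(-11,150),(-171,150))]).round(1))
go(506,-157,150,79.7)
E
```

```text
[[711.7 293.7 160. ]
 [688.5 452.9 160. ]
 [392.5 405.7 160. ]
 [415.4 247.6 160. ]] [160.8 299.7 159.8 299.9]
yaw x 98.26117962452153 yaw y-90 -261.04695381823296
origin [486.46411295 286.85157598] yaw -136.0702117511879 target [579.22422042 292.89826616] tgt45 [568.81757515 303.70112385] 649.0686341489129
proj scene corners [[471.1 164.6]
 [424.8 148.2]
 [388.5 202.8]
 [440.6 225. ]]
clk 0.10 pos [ 225.7 -582.3  230.4] yaw 21.18 F [ 0.2 -0.7 -1.3] w 85.2 j6 -0.26
tool shift [ 80.9 295.2 415. ] spin -58.5 tilt [-0.001  0.002 -1.   ]
```

>>> {"name": "drive_tool", "arguments": {"motion": [[0, 20, 28, 0], [0, 20, 28, 0], [0, 20, 28, 0], [0, 20, 28, 0], [0, 20, 28, 0], [0, 20, 28, 0], [0, 20, 28, 0], [0, 20, 28, 0], [0, 20, 28, 0], [0, 20, 28, 0]], "grip": 62}}

```text
clock: 0.93
position: [415.0, -293.3, 231.1]
ee_rot: [-0.13, 0.695, 0.13, 0.695]
contact_force: [0.6, -0.5, -0.0]
gripper_width: 62.0
```

>>> {"name": "drive_tool", "arguments": {"motion": [[0, 24, 33, 0], [0, 24, 34, 0], [0, 24, 34, 0], [0, 23, 34, 0], [0, 0, 0, -6.5], [0, 0, 0, -6.5], [0, 0, 0, -6.5], [0, 0, 0, -6.5], [0, 0, 0, -6.5], [0, 0, 0, -6.5]]}}

```text
clock: 1.77
position: [505.9, -157.5, 230.8]
ee_rot: [-0.356, 0.611, 0.357, 0.61]
contact_force: [0.4, 0.4, -0.6]
gripper_width: 62.0
```

>>> {"name": "drive_tool", "arguments": {"motion": [[20, 0, 0, -6.5], [30, 0, 0, -6.5], [30, 0, 0, -6.5], [0, 0, 0, 0]]}}

```text
clock: 2.1
position: [501.7, -157.0, 145.4]
ee_rot: [-0.45, 0.546, 0.457, 0.54]
contact_force: [-0.9, 0.3, -1.1]
gripper_width: 61.8
```

```bash
python3 - <<'E'
from nav import *
go(506,-156.5,80,79.7)
X=np.array([-.1513,.9885]);Y=np.array([-.9885,-.1513]);O=np.array([538.3,439.9])
print(proj("scene",[[*(O+q*X+r*Y),160] for q,r in((-171,-150),(-11,-150),(-11,150),(-171,150))]).round(1).tolist())
u=np.array([np.cos(np.radians(79.7)),np.sin(np.radians(79.7))]);v=np.array([-u[1],u[0]])
L=np.array([506,-156.5])+84*u; print("lid",L)
f=lambda im,n:cv2.resize(im,None,fx=5,fy=5,interpolation=cv2.INTER_CUBIC)
im=arm.get_image("top")[...,::-1].copy(); cv2.imwrite("pics/top1.png",im)
im=arm.get_image("scene")[...,::-1].copy(); cv2.imwrite("pics/scene1.png",im)
s=im[135:265,225:475]; s=cv2.resize(s,None,fx=3.2,fy=3.2,interpolation=cv2.INTER_CUBIC)
for P in ([[*(O+q*X+r*Y),160] for q,r in((-171,-150),(-11,-150),(-11,150),(-171,150))]+[[*(L+q*u+r*v),50] for q,r in((-106,-56),(-106,56),(106,56),(106,-56))]+[[*(L-84*u+r*v),72] for r in(-22,22)]):
    p=(proj("scene",P)[0]+.5-[225,135])*3.2; cv2.circle(s,tuple(np.int32(p)),2,(0,0,255),-1)
cv2.imwrite("pics/c3.png",s)
E
```

```text
clk 2.10 pos [ 501.7 -157.   145.4] yaw 79.70 F [-0.9  0.3 -1.1] w 61.8 j6 -0.18
tool shift [65.3 -5.   1.3] spin -0.0 tilt [-0.013  0.002 -1.   ]
[[439.1, 224.9], [484.5, 208.4], [426.0, 148.2], [385.5, 160.2]]
lid [521.01938607 -73.85365681]
```

View pics/c3.png

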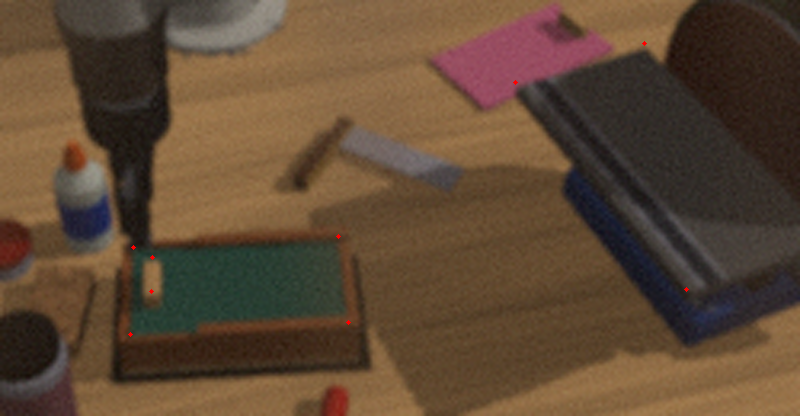

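The overlay agrees with the lid and batten in the scene view: predicted batten ends at crop (152,257) and (151,291) lie on it. The table corners are 2–4 px off, so I'll triangulate them before placing. Descending.

>>> {"name": "drive_tool", "arguments": {"motion": [[15, -3, 0, 0], [20, -2, 1, 0], [20, 0, 0, 0], [0, 0, 0, 0], [0, 0, 0, 0]]}}

```text
clock: 2.62
position: [512.2, -157.8, 97.6]
ee_rot: [-0.453, 0.543, 0.452, 0.543]
contact_force: [0.4, -0.4, 0.3]
gripper_width: 62.2
```

```bash
python3 - <<'E'
from nav import *
go(506,-156.5,53,79.7)
E
```

```text
clk 2.62 pos [ 512.2 -157.8   97.6] yaw 79.64 F [ 0.4 -0.4  0.3] w 62.2 j6 -0.19
tool shift [44.6  6.4  0.2] spin -0.1 tilt [ 0.001 -0.001 -1.   ]
```

>>> {"name": "drive_tool", "arguments": {"motion": [[10, 3, 0, 0], [15, 3, 0, 0], [12, 0, 0, 0], [8, 0, 0, 0], [0, 0, 0, 0], [0, 0, 0, 0], [0, 0, 0, 0]]}}

```text
clock: 3.2
position: [506.6, -156.6, 52.7]
ee_rot: [-0.454, 0.542, 0.452, 0.544]
contact_force: [-0.3, -0.1, -0.2]
gripper_width: 62.0
```

```bash
python3 - <<'E'
from nav import *
go(506,-156.5,53,79.7)
E
```

```text
clk 3.20 pos [ 506.6 -156.6   52.7] yaw 79.69 F [-0.3 -0.1 -0.2] w 62.0 j6 -0.19
tool shift [-0.3  0.7  0. ] spin -0.0 tilt [ 0.003 -0.    -1.   ]
```

Close on the batten.

>>> {"name": "drive_tool", "arguments": {"motion": [[0, 0, 0, 0], [0, 0, 0, 0], [0, 0, 0, 0], [0, 0, 0, 0], [0, 0, 0, 0], [0, 0, 0, 0]], "grip": 25}}

```text
clock: 3.7
position: [506.5, -156.6, 52.7]
ee_rot: [-0.454, 0.542, 0.452, 0.543]
contact_force: [0.5, -0.2, 5.1]
gripper_width: 42.5
```

>>> {"name": "drive_tool", "arguments": {"motion": [[-2, 0, 0, 0], [-2, 0, 0, 0], [-1.2, 0, 0, 0], [0, 0, 0, 0], [0, 0, 0, 0], [0, 0, 0, 0]]}}

```text
clock: 4.2
position: [505.3, -156.5, 56.4]
ee_rot: [-0.453, 0.543, 0.453, 0.543]
contact_force: [0.3, -0.8, -0.7]
gripper_width: 42.5
```

>>> {"name": "drive_tool", "arguments": {"motion": [[0, 0, -3, 0], [0, 0, -5, 0], [0, 0, -6, 0], [0, 0, -6, 0], [0, 0, 0, 0], [0, 0, 0, 0]]}}

```text
clock: 4.7
position: [502.1, -177.0, 56.7]
ee_rot: [-0.453, 0.543, 0.453, 0.543]
contact_force: [1.2, -1.9, 1.0]
gripper_width: 42.6
```

```bash
python3 - <<'E'
from nav import *
u=np.array([np.cos(np.radians(79.7)),np.sin(np.radians(79.7))])
go(*(np.array([506.5,-156.6])-50*u),60,79.7)
E
```

```text
clk 4.70 pos [ 502.1 -177.    56.7] yaw 79.64 F [ 1.2 -1.9  1. ] w 42.6 j6 -0.15
tool shift [ -3.3  -0.8 -29.2] spin -0.1 tilt [ 0.001 -0.001 -1.   ]
```

>>> {"name": "drive_tool", "arguments": {"motion": [[-1, 0, -5, 0], [-1, 0, -6, 0], [-0.5, 0, -6, 0], [-0.5, 0, -6, 0], [-0.5, 0, -6, 0], [0, 0, 0, 0], [0, 0, 0, 0]]}}

```text
clock: 5.28
position: [496.2, -205.6, 59.8]
ee_rot: [-0.453, 0.543, 0.453, 0.543]
contact_force: [0.5, -1.4, -3.7]
gripper_width: 42.7
```

```bash
python3 - <<'E'
from nav import *
u=np.array([np.cos(np.radians(79.7)),np.sin(np.radians(79.7))])
go(*(np.array([506.5,-156.6])-150*u),66,79.7)
a=arm.get_image("scene")[...,::-1]; cv2.imwrite("pics/scene2.png",a); b=arm.get_image("top")[...,::-1]; cv2.imwrite("pics/top2.png",b)
f=lambda i:cv2.resize(i,(400,400),interpolation=cv2.INTER_CUBIC)
cv2.imwrite("pics/c4.png",np.hstack([f(a[170:270,240:340]),f(b[140:240,300:400])]))
E
```

```text
clk 5.28 pos [ 496.2 -205.6   59.8] yaw 79.67 F [ 0.5 -1.4 -3.7] w 42.7 j6 -0.09
tool shift [ -6.2  -1.4 -99.9] spin -0.0 tilt [-0.001 -0.001 -1.   ]
```

View pics/c4.png

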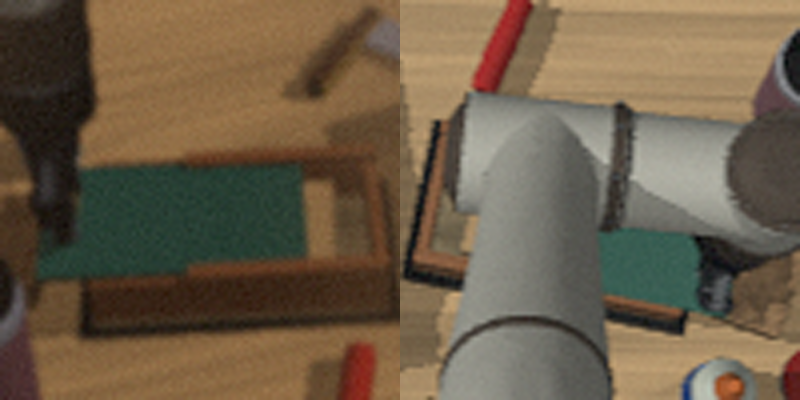

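The lid is over the lip and sliding cleanly, about 49 mm out, with a pale blank showing at the rear. Continue.

>>> {"name": "drive_tool", "arguments": {"motion": [[-0.5, 0, -6, 0], [-0.5, 0, -9, 0], [-1, 0, -10, 0], [-1, 0, -12, 0], [-1, 0, -12, 0], [-1, 0, -12, 0], [-1, -0.5, -12, 0], [-0.5, -0.5, -12, 0], [-0.5, -0.5, -10, 0], [0, 0, -7, 0]]}}

```text
clock: 6.22
position: [480.0, -307.3, 67.6]
ee_rot: [-0.453, 0.543, 0.452, 0.543]
contact_force: [-0.2, -0.3, -0.8]
gripper_width: 42.5
```

>>> {"name": "drive_tool", "arguments": {"motion": [[0, 0, -3, 0], [0, 0, 0, 0], [0, 0, 0, 0]]}}

```text
clock: 6.47
position: [479.5, -308.5, 67.3]
ee_rot: [-0.453, 0.543, 0.453, 0.543]
contact_force: [-0.1, 0.1, -0.5]
gripper_width: 42.7
```

```bash
python3 - <<'E'
from nav import *
u=np.array([np.cos(np.radians(79.7)),np.sin(np.radians(79.7))])
go(*(np.array([506.5,-156.6])-155*u),66,79.7)
print(arm.read_state()["wrist_torque"].round(2))
E
```

```text
clk 6.47 pos [ 479.5 -308.5   67.3] yaw 79.67 F [-0.1  0.1 -0.5] w 42.7 j6 0.11
tool shift [ 1.3  0.5 -0.7] spin -0.0 tilt [ 0.001 -0.    -1.   ]
[-0.1   0.    0.05]
```

>>> {"name": "drive_tool", "arguments": {"motion": [[-4, 0, 0, 0], [-6, 0, 0, 0], [-10, 0, 0, 0], [-15, 0, 0, 0], [-20, 0, 0, 0], [-20, 0, 0, 0], [-20, 0, 0, 0], [-12, 0, 0, 0], [-6, 0, 0, 0], [0, 0, 0, 0]]}}

```text
clock: 7.3
position: [480.3, -308.4, 182.5]
ee_rot: [-0.455, 0.542, 0.452, 0.544]
contact_force: [0.0, 0.0, -2.3]
gripper_width: 42.6
```

```bash
python3 - <<'E'
from nav import *
go(480,-460,180)
go(301,-460,180)
print(arm.read_state()["wrist_torque"].round(2))
a=arm.get_image("scene")[...,::-1]; cv2.imwrite("pics/scene3.png",a); b=arm.get_image("top")[...,::-1]; cv2.imwrite("pics/top3.png",b)
cv2.imwrite("pics/c5.png",np.vstack([cv2.resize(a[130:260,150:370],None,fx=2.4,fy=2.4,interpolation=2),cv2.resize(b[150:260,280:500],None,fx=2.4,fy=2.4,interpolation=2)]))
E
```

```text
clk 7.30 pos [ 480.3 -308.4  182.5] yaw 79.73 F [ 0.   0.  -2.3] w 42.6 j6 0.11
tool shift [   2.7  -26.7 -149.2] spin 0.0 tilt [ 0.004 -0.002 -1.   ]
clk 7.30 pos [ 480.3 -308.4  182.5] yaw 79.73 F [ 0.   0.  -2.3] w 42.6 j6 0.11
tool shift [   2.   149.4 -181.2] spin 0.0 tilt [ 0.004 -0.002 -1.   ]
[-0.08  0.03  0.02]
```

View pics/c5.png

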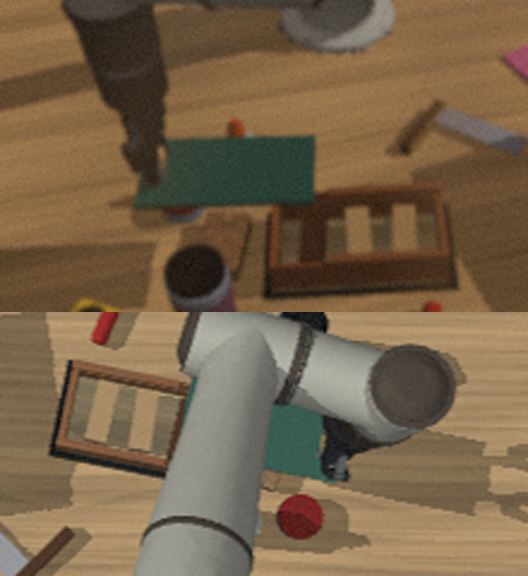

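The lid is held level. The walnut blank is the dark one at the box's front slot, scene crop (314,235); the two pale ones sit in the middle and rear. I'm carrying the lid to the clear patch around (385,−460).

>>> {"name": "drive_tool", "arguments": {"motion": [[0, -2, -12, 0], [0, -4, -22, 0], [0, -5, -28, 0], [0, -5, -28, 0], [0, -5, -28, 0], [0, 1, -21, 0], [0, 13, -13, 0], [0, 25, -5, 0], [0, 26, -5, 0], [0, 26, -5, 0]]}}

```text
clock: 8.23
position: [378.8, -460.5, 178.0]
ee_rot: [-0.452, 0.543, 0.454, 0.543]
contact_force: [0.4, 0.1, -1.3]
gripper_width: 42.5
```

>>> {"name": "drive_tool", "arguments": {"motion": [[0, 26, -5, 0], [0, 26, -5, 0], [0, 18, -4, 0], [0, 0, 0, 4], [0, 0, 0, 6.5], [0, 0, 0, 6.5], [0, 0, 0, 6.5], [0, 0, 0, 6.5], [0, 0, 0, 6.5], [0, 0, 0, 6.5]]}}

```text
clock: 9.07
position: [308.8, -461.5, 179.1]
ee_rot: [-0.22, 0.672, 0.221, 0.672]
contact_force: [-0.2, 0.7, -1.3]
gripper_width: 42.6
```

>>> {"name": "drive_tool", "arguments": {"motion": [[10, 0, 0, 6.5], [15, 0, 0, 6.5], [20, 0, 0, 6.5], [20, 0, 0, 6.5], [15, 0, 0, 6.5], [5, 0, 0, 4.7], [0, 0, 0, 0], [0, 0, 0, 0]]}}

```text
clock: 9.73
position: [308.9, -461.5, 94.2]
ee_rot: [0.003, 0.708, -0.002, 0.707]
contact_force: [0.8, -0.7, -0.3]
gripper_width: 42.6
```

```bash
python3 - <<'E'
from nav import *
go(301,-460,20,0)
print(arm.read_state()["wrist_torque"].round(2))
a=arm.get_image("scene")[...,::-1]; cv2.imwrite("pics/scene4.png",a); b=arm.get_image("top")[...,::-1]; cv2.imwrite("pics/top4.png",b)
cv2.imwrite("pics/c6.png",np.vstack([cv2.resize(a[130:300,30:280],None,fx=1.75,fy=1.75,interpolation=2),cv2.resize(b[130:300,370:620],None,fx=1.75,fy=1.75,interpolation=2)]))
E
```

```text
clk 9.73 pos [ 308.9 -461.5   94.2] yaw -0.38 F [ 0.8 -0.7 -0.3] w 42.6 j6 -0.89
tool shift [74.3  1.4 -7.8] spin -0.4 tilt [-0.001  0.001 -1.   ]
[0.03 0.06 0.03]
```

View pics/c6.png

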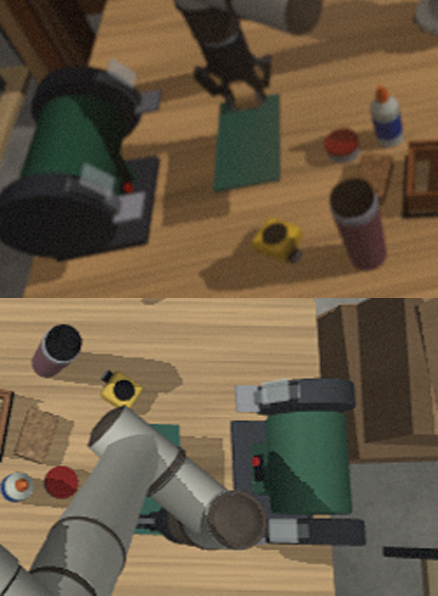

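>>> {"name": "drive_tool", "arguments": {"motion": [[10, 5, 0, -0.4], [15, 5, 0, 0], [20, 5, 0, 0], [15, 0, 0, 0], [9, 0, 0, 0], [4, 0, 0, 0], [0, 0, 0, 0], [0, 0, 0, 0]]}}

```text
clock: 10.5
position: [309.8, -447.0, 22.7]
ee_rot: [0.0, 0.707, -0.001, 0.707]
contact_force: [0.7, -0.6, -1.1]
gripper_width: 42.6
```

>>> {"name": "drive_tool", "arguments": {"motion": [[2, 0, 0, 0], [2, 0, 0, 0], [2, 0, 0, 0], [0, 0, 0, 0], [0, 0, 0, 0]]}}

```text
clock: 10.92
position: [309.2, -446.3, 16.1]
ee_rot: [0.001, 0.707, -0.001, 0.707]
contact_force: [0.9, -0.6, -1.3]
gripper_width: 42.8
```

>>> {"name": "drive_tool", "arguments": {"motion": [[1, 0, 0, 0], [1, 0, 0, 0], [1, 0, 0, 0], [0, 0, 0, 0]]}}

```text
clock: 11.25
position: [309.3, -446.3, 12.9]
ee_rot: [0.001, 0.707, -0.001, 0.707]
contact_force: [0.0, 0.3, -0.3]
gripper_width: 42.6
```

>>> {"name": "drive_tool", "arguments": {"motion": [[1, 0, 0, 0], [1, 0, 0, 0], [0, 0, 0, 0], [0, 0, 0, 0]]}}

```text
clock: 11.58
position: [309.3, -446.4, 11.1]
ee_rot: [0.001, 0.707, -0.001, 0.707]
contact_force: [-0.6, -0.6, 0.9]
gripper_width: 42.5
```

>>> {"name": "drive_tool", "arguments": {"motion": [[1, 0, 0, 0], [1, 0, 0, 0], [0, 0, 0, 0], [0, 0, 0, 0]]}}

```text
clock: 11.92
position: [309.3, -446.4, 9.1]
ee_rot: [0.001, 0.707, -0.001, 0.707]
contact_force: [-1.7, -0.2, 1.2]
gripper_width: 42.7
```

>>> {"name": "drive_tool", "arguments": {"motion": [[0.8, 0, 0, 0], [0, 0, 0, 0], [0, 0, 0, 0]]}}

```text
clock: 12.17
position: [309.3, -446.5, 8.8]
ee_rot: [0.001, 0.707, -0.001, 0.707]
contact_force: [-3.0, 0.9, 5.0]
gripper_width: 42.4
```

>>> {"name": "drive_tool", "arguments": {"motion": [[0.5, 0, 0, 0], [0, 0, 0, 0], [0, 0, 0, 0]]}}

```text
clock: 12.42
position: [309.3, -446.5, 8.8]
ee_rot: [0.0, 0.707, -0.001, 0.707]
contact_force: [-2.5, 0.9, 7.6]
gripper_width: 42.6
```

>>> {"name": "drive_tool", "arguments": {"motion": [[0, 0, 0, 0], [0, 0, 0, 0], [0, 0, 0, 0], [-5, 0, 0, 0], [-15, 0, 0, 0], [-30, 0, 0, 0], [-40, 0, 0, 0], [-40, 0, 0, 0], [-40, 0, 0, 0], [-20, 0, 0, 0]], "grip": 62}}

```text
clock: 13.25
position: [310.6, -447.9, 203.6]
ee_rot: [-0.002, 0.705, -0.003, 0.709]
contact_force: [0.5, -0.9, -0.6]
gripper_width: 62.1
```

```bash
python3 - <<'E'
from nav import *
a=np.radians(79.7);u=np.array([np.cos(a),np.sin(a)]); L=np.array([521,-74]); B=L-62*u
go(*B,200,169.7); go(*B,200,-10.3)
a=arm.get_image("scene")[...,::-1]; cv2.imwrite("pics/scene5.png",a); b=arm.get_image("top")[...,::-1]; cv2.imwrite("pics/top5.png",b)
h=cv2.cvtColor(a,cv2.COLOR_BGR2HSV); m=cv2.inRange(h,(60,60,30),(100,255,255)); k=np.zeros_like(m); k[180:245,140:205]=m[180:245,140:205]
c=max(cv2.findContours(k,0,2)[0],key=cv2.contourArea); q=cv2.boxPoints(cv2.minAreaRect(c)); q4=cv2.approxPolyDP(c,5,True).reshape(-1,2); print(q4.tolist()); print(plane("scene",q4,6).round(0).tolist())
print("B",B)
z=np.hstack([cv2.resize(a[180:270,250:350],(400,360),interpolation=2),cv2.resize(b[160:250,300:400],(400,360),interpolation=2)])
cv2.imwrite("pics/c7.png",z)
E
```

```text
clk 13.25 pos [ 310.6 -447.9  203.6] yaw -0.05 F [ 0.5 -0.9 -0.6] w 62.1 j6 -0.91
tool shift [  2.7 313.1 199. ] spin -169.8 tilt [ 0.006 -0.007 -1.   ]
clk 13.25 pos [ 310.6 -447.9  203.6] yaw -0.05 F [ 0.5 -0.9 -0.6] w 62.1 j6 -0.91
tool shift [  2.7 313.1 199. ] spin 10.2 tilt [ 0.006 -0.007 -1.   ]
[[170, 211], [167, 244], [176, 244]]
[[322.0, -492.0, 6.0], [466.0, -499.0, 6.0], [473.0, -470.0, 6.0]]
B [ 509.91426266 -135.00087235]
```

View pics/c7.png

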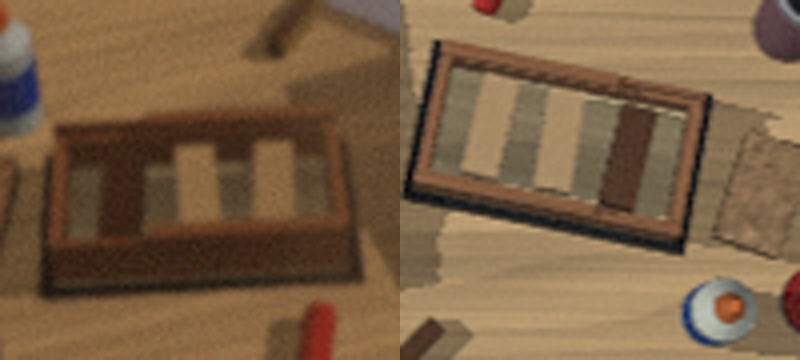

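The walnut blank is at the front slot in both views, top crop (629,158), i.e. px (357,199.5). The pale blanks are at (561,140) and (490,125). I'll measure the blank, and refine the table with fitted edges.

```bash
python3 - <<'E'
from nav import *
t=cv2.imread("pics/top5.png");s=cv2.imread("pics/scene5.png")
for n,im,(x0,y0,x1,y1) in (("top",t,(350,183,366,215)),("scene",s,(274,214,288,242))):
    g=im.astype(int); m=((g[...,2]<115)&(g[...,2]-g[...,0]>15)).astype(np.uint8)*255; k=np.zeros_like(m);k[y0:y1,x0:x1]=m[y0:y1,x0:x1]
    c=max(cv2.findContours(k,0,2)[0],key=cv2.contourArea); r=cv2.minAreaRect(c); q=cv2.boxPoints(r)
    P=plane(n,q,40); print(n,r,P.mean(0).round(1),np.linalg.norm(P-np.roll(P,1,0),axis=1)[:2].round(0))
    e=P-np.roll(P,1,0); print(np.degrees(np.arctan2(e[:,1],e[:,0])).round(1))
# pale blanks
h=cv2.cvtColor(t,cv2.COLOR_BGR2HSV)
f=lambda im,x0,y0,x1,y1:cv2.resize(im[y0:y1,x0:x1],None,fx=5,fy=5,interpolation=cv2.INTER_CUBIC)
a=f(s,380,140,500,240); b=cv2.resize(t[120:232,180:252],None,fx=500/112,fy=500/112,interpolation=cv2.INTER_CUBIC)
w=np.hstack([a,b])
w=w[:, :800] if w.shape[1]>800 else w; print(a.shape,b.shape); cv2.imwrite("pics/c8.png",cv2.resize(w,None,fx=.85,fy=.85) if w.shape[1]>800 else w)
# corners in top via approx
hs=cv2.cvtColor(t,cv2.COLOR_BGR2HSV); m=((hs[...,1]<60)&(hs[...,2]>40)).astype(np.uint8)*255; k=np.zeros_like(m);k[120:232,182:250]=m[120:232,182:250]
k=cv2.morphologyEx(k,cv2.MORPH_CLOSE,np.ones((5,5))); c=max(cv2.findContours(k,0,2)[0],key=cv2.contourArea); print(cv2.approxPolyDP(c,3,True).reshape(-1,2).tolist(),cv2.contourArea(c))
E
```

```text
top ((357.5, 198.0), (30.0, 15.0), 90.0) [ 510.1 -137.7   40. ] [107.  53.]
[   0.5  -88.8 -179.8   91.2]
scene ((280.5, 227.5), (27.0, 13.0), 90.0) [ 514.  -133.3   40. ] [111.  43.]
[ 170.5   75.8  -10.9 -104.1]
(500, 600, 3) (500, 321, 3)
[[230, 130], [183, 136], [189, 216], [182, 216], [183, 223], [240, 218]] 4434.5
```

View pics/c8.png

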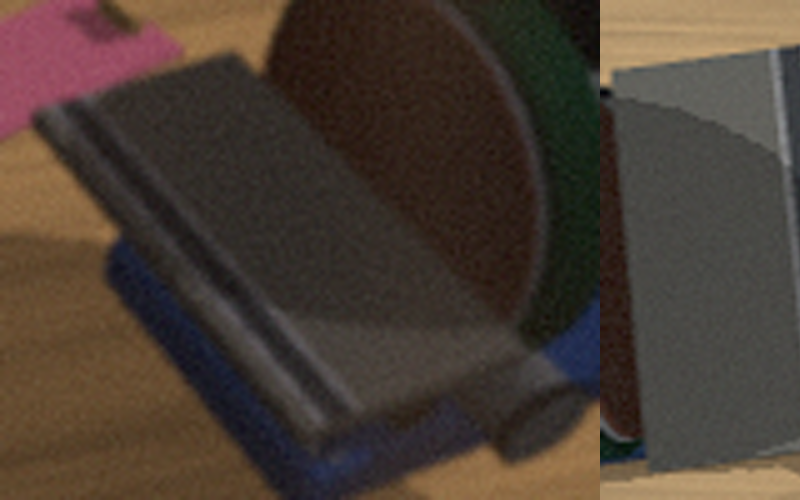

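The table corners in the scene crop are at (36,118), (237,55), (522,332) and (318,432). I'll triangulate these with the top-view ones.

```bash
python3 - <<'E'
from nav import *
T=np.array([[488,68],[265,95],[303,508],[532,480]])/4.6+[124.6,114.6]
S=np.array([[319,433],[520,332],[237,55],[36,118]])/5+[379.6,139.6]
Q=np.array([[-171,-150],[-11,-150],[-11,150],[-171,150]])
for a,b in zip(S,T): print("tri",[np.round(v,1) for v in tri(a,b)])
def fit(P):
    P=P[:,:2];q=Q-Q.mean(0);p=P-P.mean(0); a=np.arctan2((q[:,0]*p[:,1]-q[:,1]*p[:,0]).sum(),(q*p).sum()); c,s=np.cos(a),np.sin(a); M=np.array([[c,-s],[s,c]])
    return np.degrees(a).round(2), (P.mean(0)-M@Q.mean(0)).round(1), (M@np.array([-71,60])+P.mean(0)-M@Q.mean(0)).round(1),np.abs((M@q.T).T-p).max().round(1)
print("top",fit(plane("top",T,160))); print("scene",fit(plane("scene",S,160)))
print("blank", plane("top",[[356.6,199.1]],40))
# known check of both cameras: cork block? batten estimates: box rim corners from c7
bt=np.array([[436,42],[712,95],[683,253],[407,200]])
for z in(0,): pass
t5=cv2.imread("pics/top5.png")
st=arm.read_state(); print(st["position"])
E
```

```text
tri [array([715.7, 300.1, 155.3]), np.float64(11.1)]
tri [array([685.3, 448.9, 168.3]), np.float64(2.2)]
tri [array([393.8, 410. , 150.1]), np.float64(2.4)]
tri [array([417.3, 252. , 146.5]), np.float64(3.8)]
top (np.float64(98.8), array([538.1, 439.9]), array([489.6, 360.6]), np.float64(1.0))
scene (np.float64(101.09), array([541.1, 441.3]), array([495.8, 360.1]), np.float64(11.1))
blank [[ 505.8126096  -134.60786128   40.        ]]
[ 311.11610753 -448.15036752  203.01173498]
```

>>> {"name": "drive_tool", "arguments": {"motion": [[0, 14, 9, 0], [0, 26, 16, 0], [0, 31, 20, 0], [0, 31, 20, 0], [0, 31, 20, 0], [0, 31, 20, 0], [0, 31, 20, 0], [0, 31, 20, 0], [0, 31, 20, 0], [0, 31, 20, 0]], "grip": 50}}

```text
clock: 14.18
position: [494.8, -156.8, 196.7]
ee_rot: [0.001, 0.708, -0.001, 0.706]
contact_force: [1.0, -0.1, -0.3]
gripper_width: 49.8
```

>>> {"name": "drive_tool", "arguments": {"motion": [[0, 25, 12, 0], [10, 0, 0, 3], [30, 0, 0, 3.6], [30, 0, 0, 3.6], [30, 0, 0, 0], [15, 0, 0, 0], [8, 0, 0, 0], [0, 0, 0, 0], [0, 0, 0, 0], [0, 0, 0, 0]]}}

```text
clock: 15.02
position: [507.8, -133.8, 75.8]
ee_rot: [0.063, 0.703, -0.063, 0.705]
contact_force: [0.2, -0.6, 0.9]
gripper_width: 50.4
```

```bash
python3 - <<'E'
from nav import *
go(508,-135,16,-10.3)
E
```

```text
clk 15.02 pos [ 507.8 -133.8   75.8] yaw -10.30 F [ 0.2 -0.6  0.9] w 50.4 j6 -1.80
tool shift [59.8 -1.2  0.2] spin 0.0 tilt [ 0.002 -0.    -1.   ]
```

>>> {"name": "drive_tool", "arguments": {"motion": [[15, -1, 0, 0], [12, 0, 0, 0], [4, 0, 0, 0], [3, 0, 0, 0], [3, 0, 0, 0], [0, 0, 0, 0]]}}

```text
clock: 15.52
position: [507.0, -134.7, 38.1]
ee_rot: [0.064, 0.704, -0.064, 0.705]
contact_force: [-0.0, 0.2, -0.5]
gripper_width: 50.2
```

>>> {"name": "drive_tool", "arguments": {"motion": [[4, 0, 0, 0], [4, 0, 0, 0], [4, 0, 0, 0], [0, 0, 0, 0]]}}

```text
clock: 15.85
position: [506.1, -134.7, 24.9]
ee_rot: [0.064, 0.705, -0.064, 0.704]
contact_force: [-0.0, 0.5, -0.8]
gripper_width: 50.1
```

>>> {"name": "drive_tool", "arguments": {"motion": [[4, 0, 0, 0], [4, 0, 0, 0], [3, 0, 0, 0], [0, 0, 0, 0], [0, 0, 0, 0]]}}

```text
clock: 16.27
position: [506.5, -134.7, 14.4]
ee_rot: [0.063, 0.704, -0.064, 0.704]
contact_force: [1.3, -0.1, 0.1]
gripper_width: 50.2
```

>>> {"name": "drive_tool", "arguments": {"motion": [[0, 0, 0, 0], [0, 0, 0, 0], [0, 0, 0, 0], [0, 0, 0, 0], [0, 0, 0, 0]], "grip": 15}}

```text
clock: 16.68
position: [507.2, -134.7, 15.1]
ee_rot: [0.063, 0.704, -0.063, 0.705]
contact_force: [-0.2, 0.2, 3.0]
gripper_width: 31.7
```

>>> {"name": "drive_tool", "arguments": {"motion": [[-4, 0, 0, 0], [-8, 0, 0, 0], [-15, 0, 0, 0], [-25, 0, 0, 0], [-30, 0, 0, 0], [-35, 0, 0, 0], [-35, 0, 0, 0], [-35, 0, 0, 0], [-20, 0, 0, 0], [-8, 0, 0, 0]]}}

```text
clock: 17.52
position: [508.1, -134.8, 234.3]
ee_rot: [0.064, 0.701, -0.063, 0.707]
contact_force: [0.6, 0.3, -1.1]
gripper_width: 31.3
```

```bash
python3 - <<'E'
from nav import *
go(489.6,360.6,230); go(489.6,360.6,180,98.8)
E
```

```text
clk 17.52 pos [ 508.1 -134.8  234.3] yaw -10.29 F [ 0.6  0.3 -1.1] w 31.3 j6 -1.80
tool shift [   4.   484.2 -106.7] spin 0.0 tilt [ 0.008 -0.    -1.   ]
clk 17.52 pos [ 508.1 -134.8  234.3] yaw -10.29 F [ 0.6  0.3 -1.1] w 31.3 j6 -1.80
tool shift [  54.   484.1 -107.1] spin -109.1 tilt [ 0.008 -0.    -1.   ]
```

>>> {"name": "drive_tool", "arguments": {"motion": [[0, 15, -3, 0], [0, 30, -5, 0], [0, 36, -6.5, 0], [0, 36, -6.5, 0], [0, 36, -6.5, 0], [0, 36, -6.5, 0], [0, 36, -6.5, 0], [0, 36, -6.5, 0], [0, 36, -6.5, 0], [0, 36, -6.5, 0]]}}

```text
clock: 18.35
position: [506.0, 205.0, 228.5]
ee_rot: [0.063, 0.705, -0.064, 0.703]
contact_force: [0.3, 0.7, -0.2]
gripper_width: 31.5
```

>>> {"name": "drive_tool", "arguments": {"motion": [[0, 26, -5, 0], [0, 12, -2, 0], [0, 0, 0, -4], [0, 0, 0, -7], [0, 0, 0, -7], [0, 0, 0, -7], [0, 0, 0, -7], [0, 0, 0, -7], [0, 0, 0, -7], [0, 0, 0, -7]]}}

```text
clock: 19.18
position: [506.5, 241.3, 228.5]
ee_rot: [-0.259, 0.659, 0.259, 0.657]
contact_force: [0.5, -0.2, -1.3]
gripper_width: 31.1
```

>>> {"name": "drive_tool", "arguments": {"motion": [[0, 0, 0, -7], [0, 0, 0, -7], [0, 0, 0, -7], [0, 0, 0, -7], [0, 0, 0, -7], [0, 0, 0, -7], [0, 0, 0, -7], [0, 0, 0, -7], [0, 0, 0, 0], [0, 0, 0, 0]]}}

```text
clock: 20.02
position: [506.8, 241.6, 228.9]
ee_rot: [-0.535, 0.462, 0.536, 0.461]
contact_force: [-0.3, -0.6, -0.9]
gripper_width: 31.1
```

```bash
python3 - <<'E'
from nav import *
go(489.6,360.6,200,98.8)
cv2.imwrite("pics/top6.png",arm.get_image("top")[...,::-1])
E
```

```text
clk 20.02 pos [506.8 241.6 228.9] yaw 98.47 F [-0.3 -0.6 -0.9] w 31.1 j6 -0.59
tool shift [ 28.8  -0.6 120.3] spin -0.3 tilt [-0.002 -0.001 -1.   ]
```

>>> {"name": "drive_tool", "arguments": {"motion": [[0, 0, 10, -0.3], [4, 0, 20, 0], [8, 0, 25, 0], [8, 0, 25, 0], [8, 0, 20, 0], [0, 0, 10, 0], [0, 0, 5, 0], [0, 0, 0, 0], [0, 0, 0, 0]]}}

```text
clock: 20.82
position: [489.4, 355.7, 202.3]
ee_rot: [0.538, -0.459, -0.538, -0.46]
contact_force: [0.1, -0.1, -0.0]
gripper_width: 31.4
```

>>> {"name": "drive_tool", "arguments": {"motion": [[8, 0, 0, 0], [8, 0, 0, 0], [5, 0, 0, 0], [3, 0, 0, 0], [0, 0, 0, 0], [0, 0, 0, 0]]}}

```text
clock: 21.32
position: [489.4, 355.6, 177.5]
ee_rot: [0.538, -0.46, -0.538, -0.459]
contact_force: [-0.2, -1.1, -0.6]
gripper_width: 31.0
```

```bash
python3 - <<'E'
from nav import *
go(489.6,360.6,167,98.8)
a=arm.get_image("scene")[...,::-1]; cv2.imwrite("pics/scene7.png",a); b=arm.get_image("top")[...,::-1]; cv2.imwrite("pics/top7.png",b)
cv2.imwrite("pics/c9.png",np.hstack([cv2.resize(a[130:240,380:490],(400,400),interpolation=2),cv2.resize(b[130:240,160:270],(400,400),interpolation=2)]))
E
```

```text
clk 21.32 pos [489.4 355.6 177.5] yaw 98.97 F [-0.2 -1.1 -0.6] w 31.0 j6 -0.74
tool shift [10.5 -1.   4.9] spin 0.2 tilt [-0.    -0.001 -1.   ]
```

View pics/c9.png

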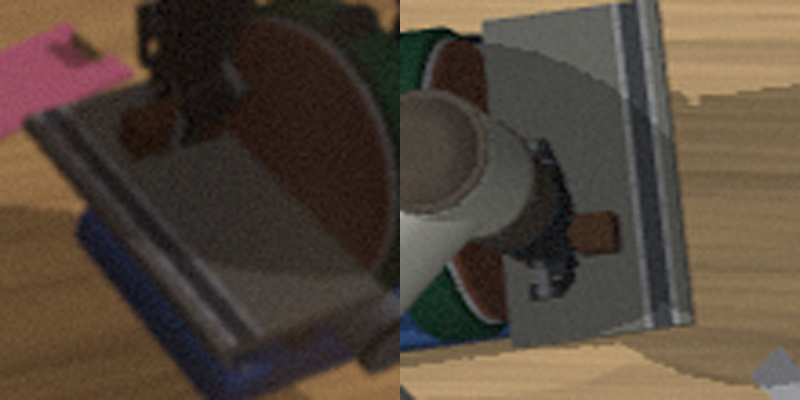

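```bash
python3 - <<'E'
from nav import *
a=np.radians(98.8);X=np.array([np.cos(a),np.sin(a)]);Y=np.array([-X[1],X[0]]);O=np.array([538.1,439.9])
f=lambda P:np.round([(P[:2]-O)@X,(P[:2]-O)@Y],1)
for q in ([617,212],[617,232],[617,252]): print(f(plane("top",[np.array([q[0]-400,q[1]])*110/400+[159.6,129.6]],202.5)[0]))
for q in ([483,21],[511,346],[692,320]): print("table",f(plane("top",[np.array([q[0]-400,q[1]])*110/400+[159.6,129.6]],160)[0]))
print("tcp",f(arm.read_state()["position"]))
# automatic: brown blank mask in top
t=cv2.imread("pics/top7.png").astype(int); m=((t[...,2]-t[...,0]>25)&(t[...,2]>60)).astype(np.uint8)*255; k=np.zeros_like(m);k[184:204,204:224]=m[184:204,204:224]
c=max(cv2.findContours(k,0,2)[0],key=cv2.contourArea); r=cv2.minAreaRect(c); print(r,[f(p).tolist() for p in plane("top",cv2.boxPoints(r),202.5)])
E
```

```text
[-123.8   50.4]
[-122.1   67.8]
[-120.4   85.1]
table [ -10.9 -150.1]
table [-10.5 148. ]
table [-170.6  146.3]
tcp [-75.5  60.9]
((213.00001525878906, 195.50001525878906), (2.1213202476501465, 0.7071067094802856), 45.0) [[-99.1, 69.8], [-100.8, 68.4], [-105.0, 73.8], [-103.3, 75.2]]
```

The held blank's outer end in the top view, crop (617,232), puts its centre at sander x ≈ −77, so I'll advance 5.5 mm and lower.

>>> {"name": "drive_tool", "arguments": {"motion": [[3, 0, 3, 0.2], [2, 0, 2.5, 0], [1.5, 0, 0, 0], [1, 0, 0, 0], [0, 0, 0, 0], [0, 0, 0, 0]]}}

```text
clock: 21.92
position: [488.4, 361.3, 170.1]
ee_rot: [0.537, -0.46, -0.537, -0.46]
contact_force: [0.0, -0.5, 0.1]
gripper_width: 31.5
```

>>> {"name": "drive_tool", "arguments": {"motion": [[1, 0, 0, 0], [0.7, 0, 0, 0], [0, 0, 0, 0], [0, 0, 0, 0]]}}

```text
clock: 22.25
position: [488.4, 361.3, 168.5]
ee_rot: [0.537, -0.46, -0.537, -0.46]
contact_force: [0.2, -0.4, -1.1]
gripper_width: 31.3
```

>>> {"name": "drive_tool", "arguments": {"motion": [[0.7, 0, 0, 0], [0, 0, 0, 0], [0, 0, 0, 0]]}}

```text
clock: 22.5
position: [488.4, 361.4, 167.8]
ee_rot: [0.537, -0.46, -0.537, -0.46]
contact_force: [1.2, -0.1, -1.2]
gripper_width: 31.1
```

>>> {"name": "drive_tool", "arguments": {"motion": [[0.7, 0, 0, 0], [0, 0, 0, 0], [0, 0, 0, 0]]}}

```text
clock: 22.75
position: [488.5, 361.4, 167.2]
ee_rot: [0.537, -0.46, -0.537, -0.46]
contact_force: [-0.3, 0.5, -0.8]
gripper_width: 31.2
```

>>> {"name": "drive_tool", "arguments": {"motion": [[0.7, 0, 0, 0], [0, 0, 0, 0], [0, 0, 0, 0]]}}

```text
clock: 23.0
position: [488.5, 361.4, 167.2]
ee_rot: [0.537, -0.46, -0.537, -0.46]
contact_force: [-1.4, 0.2, 3.3]
gripper_width: 31.7
```

The blank is on the table (force 3.3 N up, z as expected). Release, rise and back off.

>>> {"name": "drive_tool", "arguments": {"motion": [[0, 0, 0, 0], [0, 0, 0, 0], [0, 0, 0, 0], [-4, 0, 0, 0], [-10, 0, 0, 0], [-20, 0, 0, 0], [-25, 0, 0, 0], [-25, 0, -10, 0], [-20, 0, -30, 0], [0, 0, -38, 0]], "grip": 50}}

```text
clock: 23.83
position: [502.5, 286.3, 276.4]
ee_rot: [0.539, -0.455, -0.537, -0.463]
contact_force: [0.4, -0.6, 0.7]
gripper_width: 49.7
```

>>> {"name": "drive_tool", "arguments": {"motion": [[0, 0, -40, 0], [0, 0, -40, 0], [0, 0, -40, 0], [0, 0, -40, 0], [0, 0, -40, 0], [0, 0, -35, 0], [0, 0, -20, 0], [0, 0, 0, 0], [0, 0, 0, 0]]}}

```text
clock: 24.58
position: [539.5, 31.3, 271.2]
ee_rot: [0.537, -0.46, -0.536, -0.461]
contact_force: [-0.2, 0.3, 0.9]
gripper_width: 50.0
```

```bash
python3 - <<'E'
from nav import *
a=arm.get_image("scene")[...,::-1]; cv2.imwrite("pics/scene8.png",a); b=arm.get_image("top")[...,::-1]; cv2.imwrite("pics/top8.png",b)
r=lambda i,w,h:cv2.resize(i,(w,h),interpolation=2)
cv2.imwrite("pics/c10.png",np.vstack([np.hstack([r(b[130:230,170:270],400,400),r(a[135:235,385:485],400,400)]),np.hstack([r(b[140:290,340:610],360,200),r(a[160:310,150:480],440,200)])]))
print(arm.read_state()["position"],arm.read_state()["clock"])
E
```

```text
[539.39182841  32.83096736 270.9080652 ] 24.6833
```

View pics/c10.png

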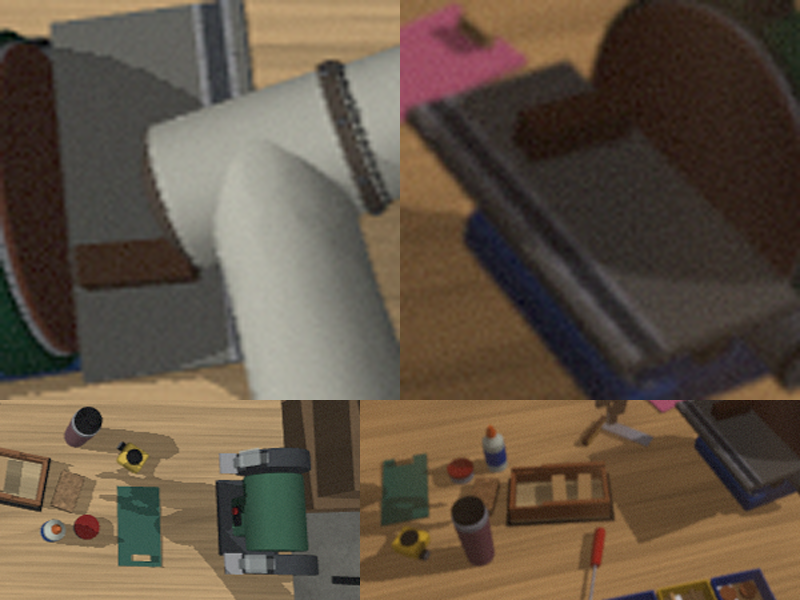

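The blank lies on the robot-side half, crop (76,245)–(195,280), and the lid is flat on clear bench. The two pale blanks are still in the box and the bystanders are in place. I'll work out the end gap.

```bash
python3 - <<'E'
from nav import *
a=np.radians(98.8);X=np.array([np.cos(a),np.sin(a)]);Y=np.array([-X[1],X[0]]);O=np.array([538.1,439.9])
f=lambda P:np.round([(P[:2]-O)@X,(P[:2]-O)@Y],1)
for q in ([76,246],[79,289],[192,239],[196,280]): print(f(plane("top",[np.array(q)/4+[169.6,129.6]],192)[0]))
for q in ([51,24],[86,381],[240,360]): print("table",f(plane("top",[np.array(q)/4+[169.6,129.6]],160)[0]))
for q in ([517,110],[524,158],[632,137],[590,85]): print("scene",f(plane("scene",[(np.array(q)-[400,0])/4+[384.6,134.6]],192)[0]))
t=cv2.imread("pics/top8.png"); h=cv2.cvtColor(t,cv2.COLOR_BGR2HSV); m=cv2.inRange(h,(60,60,30),(100,255,255)); k=np.zeros_like(m); k[195:275,420:470]=m[195:275,420:470]
c=max(cv2.findContours(k,0,2)[0],key=cv2.contourArea); P=plane("top",cv2.boxPoints(cv2.minAreaRect(c)),6); print("lid",P.mean(0).round(0),np.linalg.norm(P-np.roll(P,1,0),axis=1)[:2].round(0))
E
```

```text
[-24.5  45.6]
[-23.9  80. ]
[-115.8   52.1]
[-115.8   85.1]
table [ -10.5 -149.3]
table [-13.6 148.8]
table [-137.2  148.3]
scene [-115.    76.4]
scene [-140.8   26.9]
scene [-49.8  14.3]
scene [-43.6  79.2]
lid [ 392. -447.    6.] [211. 110.]
```

The gap is about 19 mm, but the blank's edges read about 3° off square. I'll check that with a sub-pixel edge fit.

```bash
python3 - <<'E'
from nav import *
a=np.radians(98.8);X=np.array([np.cos(a),np.sin(a)]);Y=np.array([-X[1],X[0]]);O=np.array([538.1,439.9])
t=np.mean([arm.get_image("top")[...,::-1].astype(float) for _ in range(6)],0)
g=t[...,2]-t[...,0]   # R-B: brown vs grey
def cross(v,i0,up):   # subpixel crossing of mid level
    lo,hi=v.min(),v.max(); m=(lo+hi)/2; s=np.where((v[:-1]<m)!=(v[1:]<m))[0]; s=s[0] if up else s[-1]
    return i0+s+(m-v[s])/(v[s+1]-v[s])
def rep(n,pts,z):
    pts=np.array(pts); vx,vy,x,y=cv2.fitLine(pts.astype(np.float32),cv2.DIST_HUBER,0,.01,.01).ravel()
    res=np.abs((pts[:,0]-x)*vy-(pts[:,1]-y)*vx).max()
    P=plane("top",[[x-12*vx,y-12*vy],[x+12*vx,y+12*vy]],z)[:,:2]; d=P[1]-P[0]
    print(n,"yaw %.2f"%(np.degrees(np.arctan2(d[1],d[0]))%180),"res %.2f"%res,"mid in sander",np.round([(P.mean(0)-O)@X,(P.mean(0)-O)@Y],1))
cols=range(193,214)
rep("top edge",[[c,cross(g[186:196,c],186,True)] for c in cols],192)
rep("near edge",[[c,cross(g[196:207,c],196,False)] for c in cols],192)
rep("end",[[cross(g[r,185:195],185,False) if 0 else cross(g[r,184:196],184,False),r] for r in range(193,200)],192)
gr=t.sum(2)
rep("table far edge",[[c,cross(g[128:140,c],128,True)] for c in range(186,228)],160)
rep("table disc edge",[[cross(g[r,178:190],178,False),r] for r in range(150,186)],160)
E
```

```text
top edge yaw 95.34 res 3.15 mid in sander [-67.8  46.9]
near edge yaw 95.50 res 0.35 mid in sander [-67.4  81.8]
end yaw 8.60 res 0.29 mid in sander [-24.   61.1]
table far edge yaw 99.05 res 0.14 mid in sander [ -97.5 -151. ]
table disc edge yaw 9.13 res 0.27 mid in sander [ -8.5 -23.3]
```

```bash
python3 - <<'E'
from nav import *
a=np.radians(98.8);X=np.array([np.cos(a),np.sin(a)]);Y=np.array([-X[1],X[0]]);O=np.array([538.1,439.9])
t=np.mean([arm.get_image("top")[...,::-1].astype(float) for _ in range(4)],0); g=t[...,2]-t[...,0]
s=np.mean([arm.get_image("scene")[...,::-1].astype(float) for _ in range(6)],0); gs=s[...,2]-s[...,0]
np.set_printoptions(linewidth=200)
print(g[184:208,189:219:2].astype(int))
P=lambda q,r,z:[*(O+q*X+r*Y),z]
for dy in(0,3.3):
    c,sn=np.cos(np.radians(-dy)),np.sin(np.radians(-dy)); C=np.array([-70,63])
    K=[P(C[0]+c*q-sn*r,C[1]+sn*q+c*r,192) for q,r in((45,-16),(45,16),(-45,16),(-45,-16))]
    print(dy,"top",proj("top",K).round(1).tolist(),"scene",proj("scene",K).round(1).tolist())
print(gs[150:178,410:450:2].astype(int))
E
```

```text
[[ 4  4  3  4  3  3  5  4  4  5 14 14 10  9 10]
 [ 3  4  4  3  3  3  3  4  4  3 15 15 10 10 12]
 [ 4  3  1  4  4  2  2  4  4  4 12 13  9  9  9]
 [ 4  4  5  2  2  4  5  4  3  4  9 13  9 10  9]
 [ 4  2  2  3  3  3  2  2  3  3  4 15 11  9  8]
 [ 3  3  1  3  2  3  3  5  5  7 14 14 13  8  8]
 [ 3  2  1  9 13 16 18 24 29 30 28 20 13  8  7]
 [19 25 29 26 27 28 25 28 27 27 26 28 12  9  7]
 [26 27 25 28 26 28 26 28 26 27 28 27 20  9  8]
 [22 27 27 25 26 24 27 30 27 26 27 27 28 15  7]
 [23 24 24 28 26 26 26 27 27 27 30 26 27 25  6]
 [17 29 25 29 26 27 25 27 28 26 25 27 28 27  9]
 [18 27 25 27 28 26 27 29 27 27 24 29 29 30 18]
 [21 23 26 26 26 27 27 27 27 31 28 25 27 28 21]
 [18 27 24 26 28 30 29 28 28 26 29 26 29 30 25]
 [21 26 28 25 26 28 25 26 26 23 24 21 20 22 14]
 [20 25 27 23 25 22 25 18 19 16 17 14 15 13 14]
 [ 9 19 17 18 14 15 13 16 12  9  9  7  2  1  2]
 [ 2  8 12  8  8  6  2  3  3  3  3  3  2  4  3]
 [ 7  4  4  2  3  4  3  4  4  3  4  3  3  4  2]
 [ 4  3  4  4  4  5  5  3  4  3  5  4  4  3  4]
 [ 6  4  4  4  4  3  3  4  4  5  4  4  3  3  2]
 [ 7  3  5  3  2  4  5  4  3  4  4  4  4  2 
[... 1403 characters left out ...]
25 22]
 [10 10 17 17 21 24 22 23 21 20 20 19 18 18 18 18 15 17 21 22]
 [11 11 20 18 17 22 23 21 20 17 18 19 18 20 21 18 14 11 20 24]
 [11 12 16 17 17 18 21 18 18 20 19 20 19 20 18 17 11 11 16 23]
 [ 9 10 17 16 17 20 19 19 18 19 18 19 16 14 14 12 11 11 12 18]
 [10 11 14 16 19 20 21 22 18 19 18 15 15 12 10  9 12 10  9 16]
 [ 9 11 13 16 18 24 21 18 17 17 16 12 11 12  8  9  9 10 11 14]
 [ 8  9 10 13 20 17 18 16 13 13 11 10  9 10 10 10  9 11 10 11]
 [ 5  9 10 13 16 17 16 13 10  9 11 10  9 10 10  9 12  9 10 10]
 [ 5  7  9 11 15 13 12  9  9  9  9 10 10 11  8  9 10 11 12 11]
 [ 4  5  8 10 13  9  9  8  8 10  9  9  9  9 10  8  9 11 11 12]
 [ 5  4  8  9 11  8 10  9 10 10 10  8  9 10  9  9  9 11 11 12]]
```

```bash
python3 - <<'E'
from nav import *
t=np.mean([arm.get_image("top")[...,::-1].astype(float) for _ in range(2)],0)
v=(t[...,2]-t[...,1])  # wood: R>G ; green: R<G
def cr(a,i0,last):
    m=(a.min()+a.max())/2; s=np.where((a[:-1]<m)!=(a[1:]<m))[0]; s=s[-1] if last else s[0]; return i0+s+(m-a[s])/(a[s+1]-a[s])
for n,c0,c1,last in(("left",420,440,False),("right",450,470,True)):
    pts=np.array([[cr(v[r,c0:c1],c0,last),r] for r in range(212,258)]); p=cv2.fitLine(pts.astype(np.float32),cv2.DIST_HUBER,0,.01,.01).ravel()
    P=plane("top",[p[2:]-20*p[:2],p[2:]+20*p[:2]],6); d=P[1]-P[0]; print(n,np.degrees(np.arctan2(d[1],d[0]))%180,P.mean(0))
go(488.5,361.4,230,98.8)
E
```

```text
left 179.962697441273 [ 392.40862144 -391.39133245    6.        ]
right 179.70608820595163 [ 388.07264353 -503.30034585    6.        ]
clk 25.58 pos [539.3  32.2 270.4] yaw 98.78 F [-0.6 -0.1 -0.6] w 49.9 j6 -0.21
tool shift [ 40.5  -0.  333.1] spin -0.0 tilt [ 0.  0. -1.]
```

Lid and tool yaw agree to 0.3°, so the blank really does sit about 3° off (it was turned in the pads). I'll re-grip it at its own angle, lift slightly, turn +3.3° and set it down.

>>> {"name": "drive_tool", "arguments": {"motion": [[0, 0, 15, 0], [0, 0, 30, 0], [0, 0, 40, 0], [0, 0, 40, 0], [0, 0, 40, 0], [0, 0, 40, 0], [0, 0, 40, 0], [0, 0, 40, 0], [0, 0, 30, 0], [0, 0, 15, 0]], "grip": 50}}

```text
clock: 26.42
position: [488.1, 361.8, 269.8]
ee_rot: [-0.537, 0.459, 0.538, 0.459]
contact_force: [0.3, -0.5, -0.1]
gripper_width: 49.7
```

>>> {"name": "drive_tool", "arguments": {"motion": [[10, 0, 3, 3.3], [15, 0, 0, 0], [15, 0, 0, 0], [0, 0, 0, 0], [0, 0, 0, 0], [0, 0, 0, 0]]}}

```text
clock: 26.92
position: [489.1, 361.3, 231.5]
ee_rot: [0.523, -0.475, -0.523, -0.476]
contact_force: [-0.1, -0.2, 0.2]
gripper_width: 50.2
```

```bash
python3 - <<'E'
from nav import *
go(488,361.4,170,95.5)
E
```

```text
clk 26.92 pos [489.1 361.3 231.5] yaw 95.47 F [-0.1 -0.2  0.2] w 50.2 j6 -0.81
tool shift [61.5  1.2  0.2] spin -0.0 tilt [ 0.001  0.001 -1.   ]
```

>>> {"name": "drive_tool", "arguments": {"motion": [[12, 0.5, 0, 0], [18, 0, 0, 0], [14, 0, 0, 0], [10, 0, 0, 0], [6, 0, 0, 0], [2, 0, 0, 0], [0, 0, 0, 0], [0, 0, 0, 0]]}}

```text
clock: 27.58
position: [488.5, 361.7, 169.4]
ee_rot: [0.524, -0.475, -0.523, -0.476]
contact_force: [0.3, -0.2, 0.9]
gripper_width: 49.9
```

>>> {"name": "drive_tool", "arguments": {"motion": [[0, 0, 0, 0], [0, 0, 0, 0], [0, 0, 0, 0], [0, 0, 0, 0], [0, 0, 0, 0]], "grip": 15}}

```text
clock: 28.0
position: [488.4, 361.8, 169.6]
ee_rot: [0.524, -0.475, -0.523, -0.476]
contact_force: [-0.5, 0.6, 5.0]
gripper_width: 31.1
```

>>> {"name": "drive_tool", "arguments": {"motion": [[-1.5, 0, 0, 0], [-2, 0, 0, 0], [0, 0, 0, -1.6], [0, 0, 0, -1.7], [0, 0, 0, 0], [0, 0, 0, 0]]}}

```text
clock: 28.5
position: [487.6, 361.0, 171.3]
ee_rot: [-0.537, 0.461, 0.537, 0.46]
contact_force: [-0.1, -0.0, -0.2]
gripper_width: 30.8
```

```bash
python3 - <<'E'
from nav import *
go(488.5,361.4,169,98.8)
E
```

```text
clk 28.50 pos [487.6 361.  171.3] yaw 98.73 F [-0.1 -0.  -0.2] w 30.8 j6 -0.75
tool shift [ 2.3 -0.9  0.3] spin -0.1 tilt [-0.001 -0.001 -1.   ]
```

>>> {"name": "drive_tool", "arguments": {"motion": [[1, 0, 0, 0], [0.7, 0, 0, 0], [0, 0, 0, 0], [0, 0, 0, 0]]}}

```text
clock: 28.83
position: [487.9, 361.3, 170.1]
ee_rot: [-0.537, 0.46, 0.537, 0.46]
contact_force: [-0.7, 0.2, -0.2]
gripper_width: 30.9
```

>>> {"name": "drive_tool", "arguments": {"motion": [[0.7, 0, 0, 0], [0, 0, 0, 0], [0, 0, 0, 0]]}}

```text
clock: 29.08
position: [488.0, 361.4, 169.7]
ee_rot: [0.537, -0.46, -0.537, -0.46]
contact_force: [0.2, -0.1, -0.1]
gripper_width: 31.1
```

>>> {"name": "drive_tool", "arguments": {"motion": [[0.6, 0, 0, 0], [0, 0, 0, 0], [0, 0, 0, 0]]}}

```text
clock: 29.33
position: [488.0, 361.4, 169.6]
ee_rot: [0.537, -0.46, -0.537, -0.46]
contact_force: [-2.7, -0.8, 4.1]
gripper_width: 30.5
```

>>> {"name": "drive_tool", "arguments": {"motion": [[0.5, 0, 0, 0], [0, 0, 0, 0], [0, 0, 0, 0]]}}

```text
clock: 29.58
position: [488.0, 361.3, 169.6]
ee_rot: [0.537, -0.46, -0.537, -0.46]
contact_force: [-3.0, -1.1, 6.4]
gripper_width: 30.8
```

>>> {"name": "drive_tool", "arguments": {"motion": [[0, 0, 0, 0], [0, 0, 0, 0], [0, 0, 0, 0], [-4, 0, 0, 0], [-10, 0, 0, 0], [-20, 0, 0, 0], [-25, 0, 0, 0], [-25, 0, -10, 0], [-20, 0, -30, 0], [0, 0, -38, 0]], "grip": 50}}

```text
clock: 30.42
position: [502.0, 286.3, 278.2]
ee_rot: [0.539, -0.455, -0.537, -0.463]
contact_force: [0.4, 0.0, 0.5]
gripper_width: 50.0
```

>>> {"name": "drive_tool", "arguments": {"motion": [[0, 0, -40, 0], [0, 0, -40, 0], [0, 0, -40, 0], [0, 0, -40, 0], [0, 0, -40, 0], [0, 0, -40, 0], [0, 0, -40, 0], [0, 0, -30, 0], [0, 0, -15, 0], [0, 0, 0, 0]]}}

```text
clock: 31.25
position: [549.8, -39.9, 273.2]
ee_rot: [0.536, -0.461, -0.535, -0.461]
contact_force: [0.1, -0.5, -0.6]
gripper_width: 50.3
```

```bash
python3 - <<'E'
from nav import *
a=np.radians(98.8);X=np.array([np.cos(a),np.sin(a)]);Y=np.array([-X[1],X[0]]);O=np.array([538.1,439.9])
t=np.mean([arm.get_image("top")[...,::-1].astype(float) for _ in range(6)],0); g=t[...,2]-t[...,0]
S=arm.get_image("scene")[...,::-1]
def cr(a,i0,last):
    m=15; s=np.where((a[:-1]<m)!=(a[1:]<m))[0]; s=s[-1] if last else s[0]; return i0+s+(m-a[s])/(a[s+1]-a[s])
def rep(n,pts,z):
    pts=np.array(pts);p=cv2.fitLine(pts.astype(np.float32),cv2.DIST_HUBER,0,.01,.01).ravel()
    P=plane("top",[p[2:]-12*p[:2],p[2:]+12*p[:2]],z)[:,:2]; d=P[1]-P[0]
    print(n,"yaw %.2f"%(np.degrees(np.arctan2(d[1],d[0]))%180),np.round([(P.mean(0)-O)@X,(P.mean(0)-O)@Y],1))
rep("far edge",[[c,cr(g[184:195,c],184,False)] for c in range(193,207)],192)
rep("near edge",[[c,cr(g[195:208,c],195,True)] for c in range(193,214)],192)
rep("disc end",[[cr(g[r,184:194]+0,184,False),r] for r in range(193,200)],192)
rep("table far",[[c,cr(g[128:140,c],128,True)] for c in range(186,228)],160)
r=lambda i,w,h:cv2.resize(i,(w,h),interpolation=2)
cv2.imwrite("pics/c11.png",np.hstack([r(np.uint8(t)[130:230,170:270],400,400),r(S[135:235,385:485],400,400)])); cv2.imwrite("pics/end_top.png",t)
st=arm.read_state(); print(st["clock"],st["position"],st["joint_vel"].round(3))
E
```

```text
far edge yaw 99.43 [-57.6  47.5]
near edge yaw 98.48 [-66.7  83.3]
disc end yaw 12.69 [-18.3  60.3]
table far yaw 99.41 [ -90.7 -149.4]
31.6 [549.49852923 -35.91769937 272.60104606] [-0.003  0.001 -0.001  0.     0.002  0.001][ WARN:0@7.198] global loadsave.cpp:1063 imwrite_ Unsupported depth image for selected encoder is fallbacked to CV_8U.
```

```bash
python3 - <<'E'
from nav import *
a=np.radians(98.8);X=np.array([np.cos(a),np.sin(a)]);Y=np.array([-X[1],X[0]]);O=np.array([538.1,439.9])
t=np.mean([arm.get_image("top").astype(float) for _ in range(6)],0); g=t[...,0]-t[...,2]
print(g[190:203,183:196].astype(int)); print(g[194:202:2,208:226].astype(int))
for q in (-16,-20,-24,-28): print(q,proj("top",[*(O+q*X+63*Y),192]).round(2))
E
```

```text
[[20 20 20 22  6  1  4  3  3  2  4  3  3]
 [21 22 21 21  6  3  3  2  3  6 11 16 14]
 [21 21 23 24 10 12 20 25 27 28 28 26 31]
 [23 24 22 22 10 13 23 26 25 25 24 26 25]
 [20 21 19 21 11 13 24 25 26 26 26 26 25]
 [21 20 22 21 15 13 19 27 26 23 27 25 27]
 [20 20 22 22 14 13 19 27 26 25 25 26 28]
 [22 19 21 22 13 15 19 25 25 28 25 26 24]
 [21 21 20 20 19 15 20 27 26 25 25 27 26]
 [21 22 21 23 17  9 15 26 26 24 24 28 26]
 [22 20 21 20 19 11 15 28 27 25 25 26 27]
 [20 20 23 21 23  5 11 28 28 26 23 24 21]
 [19 22 22 19 23  6  8 13 14 15 16 18 15]]
[[25 27 28 26 28 27 28 29 27 21 11  5  5  3  3  4  2 -1]
 [26 27 26 27 26 27 27 27 28 25 14 11  5  4  4  3  4  0]
 [28 27 26 28 27 28 28 26 25 19 16 14  6  3  4  3  4  1]
 [17 19 16 15 14 13 13 11 10  6  6  3  2  3  2  3  4  2]]
-16 [[186.39 196.87]]
-20 [[187.66 196.71]]
-24 [[188.92 196.54]]
-28 [[190.19 196.37]]
```

```bash
python3 -c "
from bench import arm
print(arm.job_done(), arm.read_state()['clock'])"
```

```text
the job is handed in; nothing more can be done
the job is handed in; nothing more can be done
```

I opened the box, laid the lid down and set the walnut blank on the sander table, and handed the job in at about 32 s of the 64 s allowed.

**Lid:** I lifted the pull end over the lip and drew the lid out about 155 mm. It lies flat on clear bench, centred near (390, −447) mm, and measures 211 × 110 mm in the image against 212 × 112 given.

**Walnut blank:** It lies on the left half of the table, roughly y = 47 to 80 mm. Its end is about 18–19 mm short of the disc face, read to within a few millimetres. The gripper was empty and clear of everything when I handed in.

**A fault mended:** My first placing showed the blank about 3° off square, so I gripped it again, turned it and set it down. Its edges now read 98.5° and 99.4°, against 98.8–99.4° for the table.

**Checks that disagreed:**
- The scene camera put the table corners 2–4 px (about 5–10 mm) away from the top view. I used the top view, whose corner fit left only 1 mm of error.
- One automatic reading of the blank's disc end gave −18 mm instead of about −24 mm. The pixel values supported about −24 mm.

**Not seen at the end:** I had used all 12 picture views, so the final placing was checked by measurement only. The last picture I could see, before the re-grip, showed both pale blanks in the box and the other things on the bench where they were.

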